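Bed the steering-head cone in its rocker cup

ROBOT

A 6-joint arm with a two-finger parallel gripper is mounted at the origin on the work surface. World frame = base frame: x ahead of the robot, y to its left, z up, the work surface at z = 0. Lengths are in m, angles in rad, forces in N, time in s.
With the tool pointing down it reaches from about 0.25 to 0.725 m from the base axis. Payload 9.7 kg.
Tool frame: the origin (TCP) lies midway between the tips of the shut fingers; the grasp point (between the pads) lies 19 mm behind it; z points along the fingers, y is the direction in which the jaws open and shut (so a half turn about z gives the same grasp; the last joint's range is limited). The gripper opens to 85 mm and grips with 20 to 120 N. Pads are 22 mm wide; open, the fingers measure 114 mm over their backs; the gripper's body (76 mm by 85 mm) begins 54 mm behind the grasp point. The pads swing forward as they close: fully open they stand 13 mm farther back than shut.
Start: joints at [-1.317, 0.087, 0.176, 1.66, 0, 1.571], TCP at [0.138, -0.532, 0.204] pointing down, gripper open.
Joint ranges: [-3.13, 3.13], [-0.85, 1.81], [-1.15, 1.24], [-2.2, 2.28], [-1.44, 1.52], [-3.14, 3.14]. Speed limits (rad/s): [2.22, 2.22, 2.57, 3.14, 3.14, 3.14].

INTERFACE

Orientations are given as a unit quaternion [x, y, z, w].
In Python, from cell import manip gives the robot as it stands.
- The arm moves only by the shell command python3 -m crank 'ROWS' [FORCE]. ROWS is JSON, a list that holds one entry, the list of rows, each a list of 7 numbers: the shift along the tool's x, y, z in mm, then the turn, a rotation vector about the tool's x, y, z in degrees, then the opening, from 0 (shut) to 1 (fully open). A call has 1 to 5 rows; each row shifts and turns the pose as measured when the row begins, along the tool's axes as they then stand; what a row does not reach is not made up. A row lasts 1/10 s, in which the tool goes at most 50 mm and 8.59 degrees, less where a joint would pass 70% of its speed; a pose out of reach is approached as far as the arm can. A call is refused whole if a number of a shift passes 50 or a number of a turn 8.59, either way. A call with a gripper value outside its range is refused whole. The fingers move at their own pace and stop on an object; FORCE is the grip in N (left out, the last holds). Time passes only in rows, so rows that do not move let the fingers close. It gives the time, the measured TCP pose, the force and the opening at its end, in the units of the state.
- manip.get_state(): the state, without advancing time (a new reading comes with each control period).
- manip.get_image(name): name is "scene" or "top" or "wrist"; returns the picture (384x512x3 uint8, red, green, blue); there is no depth.
- manip.get_calibration(name): a dict with "fx", "fy", "cx", "cy" (pixels), "R" (3x3) and "t" (3): a world point X has camera coordinates R X + t. Camera axes: x right, y down, z forward; pixel columns grow to the right and rows downward; lengths in m; the calibration is good to about 2 mm. The wrist camera is an equidistant fisheye: a pixel r from the principal point sees the ray r / f radians off the axis. A picture is of the moment at which its call begins: read the wrist's pose just before it. get_calibration takes no time and is no camera call; for the wrist camera it gives the pose at the moment of the call.
- manip.close_job(): hands the job in, once; it reports no verdict.
The state is a dict: "clock": time; "qpos": joint angles; "joint_velocities": joint speeds; "tau": joint torques, N m; "ee_pos": TCP position; "tcp_rot": TCP orientation; "force": force on the tool from outside, world axes, zero at the start; "moment": the same for the moment, N m; "opening": finger opening in m.
Only numpy, scipy, OpenCV 4.12 (cv2) and the standard library are available. Lean on these libraries where they do the work, as an engineer would, in place of code of your own. Each camera call takes 0.05 s, during which the arm holds its last target. There are 200 camera calls.

TASK

Take the larger, red-handled bearing cone from the white mat, set it upright in the brass cup of the blue rocker stand and press it straight down with about 12 newtons for a full second so that it beds fully home. Then, keeping it bedded, rock cone and cup together, first about 8 degrees towards the side of the stand with the yellow patch, then about 8 degrees the other way, and let go of it, bedded in the level cup. Keep the load on the cup gentle, never above 25 newtons, do not lean the gripper on the stand itself, and leave everything else on the bench where it is.

Things in the scene. Friction and masses are not known exactly. Their poses are not given: they have to be found in the camera images.
- cone: the larger cone: a polished steel tapered bearing cone with a round red grip, 0.24 kg give or take a third, standing upright on its small end. Origin at the centre of the underside, z up along its axis. Taper from 28 mm diameter at the underside to 48 mm at height 20 mm, then a 4 mm plain rim (to 24 mm), then the red grip, 24 mm diameter, from 24 mm to 70 mm
- small_cone: a smaller dark cone with a black grip, wrong size for the cup: 36 mm across, 45 mm high, origin at the centre of its underside; stands on the mat, leave it alone
- mat: white hard mat 200 x 220 x 4 mm fixed to the bench, origin at the centre of its underside; the cones and four black caps stand on it
- stand: blue rocker stand fixed to the bench, origin at the centre of the underside of its foot (130 mm along x, 150 mm along y, 12 mm thick), z up. Two posts at y = +-60 mm (10 mm thick, 26 mm wide, tops at z = 70 mm) carry a steel ring (76 mm outer diameter) that rocks about the stand's y axis at z = 62 mm; the brass cup sits in the ring. A yellow patch, 20 mm square, lies on the foot at x = +50 mm
- rocker (a joint): tilt of ring and cup together about the pivot line, rad. 0 is level; positive leans the cone's top towards the stand's +x (yellow patch). A spring of 0.5 N m per rad levels it; stops at +-0.26. The cup's bore has the cone's taper; its mouth is 51 mm wide, 23 mm above the home place of the cone's underside. Cone and cup are stiff; a bedded cone still wobbles 2 degrees if not pressed
- pivot (a point): middle of the rocking ring, on the cup's axis and the pivot line, 62 mm above the bench; fixed in the ring, z along the cup's axis. The brass cup is screwed up or down in the ring to an unmeasured setting that differs each time and does not move in use: with the cone fully home, its underside lies anywhere from 13 to 23 mm below this point along the axis, so feel for it
- cap0: black plastic cap, 26 mm diameter, 12 mm high, on the mat; leave it alone; origin at the centre of its underside
- cap1: another such cap
- cap2: another such cap
- cap3: another such cap
- tire_lever: red tire lever 165 mm long, lying flat, 8 mm thick, along its x; leave it alone
- valve_stem: steel valve stem standing upright, 18 mm wide foot, 42 mm high; leave it alone
- pump: aluminium hand pump lying along its x, 260 mm long, 32 mm thick, with a cross handle 90 mm wide; leave it alone
Not all that is in view belongs to the job. Of the things shaped like the cone, the steel one is meant.

How it is judged:
On the way, in this order (a step that is already met when the one before it is completed fails the run):
1. the cone is pressed home in the cup with 7 to 18 N for 0.6 s (x of cone in the frame of pivot between -0.0015 and 0.0015 m and y of cone in the frame of pivot between -0.0015 and 0.0015 m and z of cone in the frame of pivot between -0.025 and -0.011 m and angle between the z axis of cone and the z axis of pivot, either way round below 0.07 rad and contact force between cone and stand between 7 and 18 N), for 0.6 s.
2. cone and cup lean together at least 0.1 rad towards the yellow patch, the cone still bedded (value of joint rocker above 0.1 rad and contact force between cone and stand above 0.8 N and x of cone in the frame of pivot between -0.0015 and 0.0015 m and y of cone in the frame of pivot between -0.0015 and 0.0015 m and z of cone in the frame of pivot between -0.025 and -0.011 m and angle between the z axis of cone and the z axis of pivot, either way round below 0.07 rad), for 0.1 s.
3. then at least 0.1 rad the other way, the cone still bedded (value of joint rocker below -0.1 rad and contact force between cone and stand above 0.8 N and x of cone in the frame of pivot between -0.0015 and 0.0015 m and y of cone in the frame of pivot between -0.0015 and 0.0015 m and z of cone in the frame of pivot between -0.025 and -0.011 m and angle between the z axis of cone and the z axis of pivot, either way round below 0.07 rad), for 0.1 s.
At the end, for the whole second after the job is handed in: the cone rests, released, down in the bore of the cup, its underside within 1.5 mm of the cup's axis along x and y and its own axis within 0.07 rad of the cup's, and the cup is level within 0.05 rad (x of cone in the frame of pivot between -0.0015 and 0.0015 m and y of cone in the frame of pivot between -0.0015 and 0.0015 m and z of cone in the frame of pivot between -0.025 and -0.011 m and angle between the z axis of cone and the z axis of pivot, either way round below 0.07 rad and contact force between cone and stand above 0.8 N and value of joint rocker between -0.05 and 0.05 rad and linear speed of cone below 0.01 m/s); the robot touches nothing.
It fails at once if cone and stand are loaded against each other with more than 25 N (contact force between cone and stand above 25 N).
It fails at once if the robot bears on the stand or the cup itself with more than 5 N (contact force between any of the fingers, the arm and stand above 5 N).
It fails at once if another thing is moved more than 20 mm (distance of any of small_cone, cap0, cap1, cap2, cap3, tire_lever, valve_stem, pump from where it was at the start of the episode above 0.02 m).
It also fails if it takes over 69 s, if anything falls off the work surface, if the arm or the gripper's body presses on something with over 40 N, if the wrist force passes 120 N, or if a joint passes its speed limit or range.

## Working session

There is one attempt and no reset: what is moved stays moved. The work goes in short steps, Python scripts to look and compute and a shell command to move; the robot and the scene stay as the last step left them, time stands still between calls to the robot, and variables do not carry over. Pictures are saved under pics/ and viewed, about 8 in all and at most 12, crops included, and the job is handed in when it is done.

```bash
mkdir -p pics; ls; python3 - <<'E'
from cell import manip
import cv2, numpy as np
s=manip.get_state();print(s)
for n in("scene","top"):
    c=manip.get_calibration(n);print(n,c)
    cv2.imwrite(f"pics/{n}0.png",cv2.resize(manip.get_image(n)[:,:,::-1],None,fx=1.5,fy=1.5,interpolation=cv2.INTER_CUBIC))
E
```

```text
pics
{'clock': 0.0, 'qpos': array([-1.31698371e+00,  8.74709536e-02,  1.75128601e-01,  1.65979853e+00,
       -2.84645705e-06,  1.57078831e+00]), 'joint_velocities': array([ 0.00050868,  0.00085833,  0.00046186, -0.00065462, -0.00175108,
       -0.00011244]), 'tau': array([-8.63974929e-04, -5.20380914e+01,  4.64807940e+01,  1.63835718e-02,
       -7.48180014e-05,  1.03496799e-05]), 'ee_pos': array([ 0.13803505, -0.53212101,  0.20297428]), 'tcp_rot': array([ 9.91957465e-01,  1.26569888e-01, -8.64968851e-05, -6.66694041e-04]), 'force': array([-0.33649954, -1.20572419,  0.2428565 ]), 'moment': array([0.03082005, 0.02271553, 0.00224169]), 'opening': 0.08498680612264788}
scene {'fx': 449.3603994769907, 'fy': 449.3603994769907, 'cx': 251.48520152794654, 'cy': 195.90105443560574, 'R': array([[ 0.31930348,  0.94750906, -0.01648855],
       [ 0.59170685, -0.21293126, -0.77752382],
       [-0.74022179,  0.23850967, -0.62863729]]), 't': array([-0.15041671, -0.25346829,  1.52163765])}
top {'fx': 395.53771634483434, 'fy': 395.53771634483434, 'cx': 256.81179014493495, 'cy': 185.38010649089404, 'R': array([[ 0.01197721, -0.99986026, -0.01166189],
       [-0.99875066, -0.01139644, -0.04865426],
       [ 0.04851456,  0.01223006, -0.9987476 ]]), 't': array([-6.69364351e-04,  5.43191995e-01,  1.07941134e+00])}
```

View pics/top0.png

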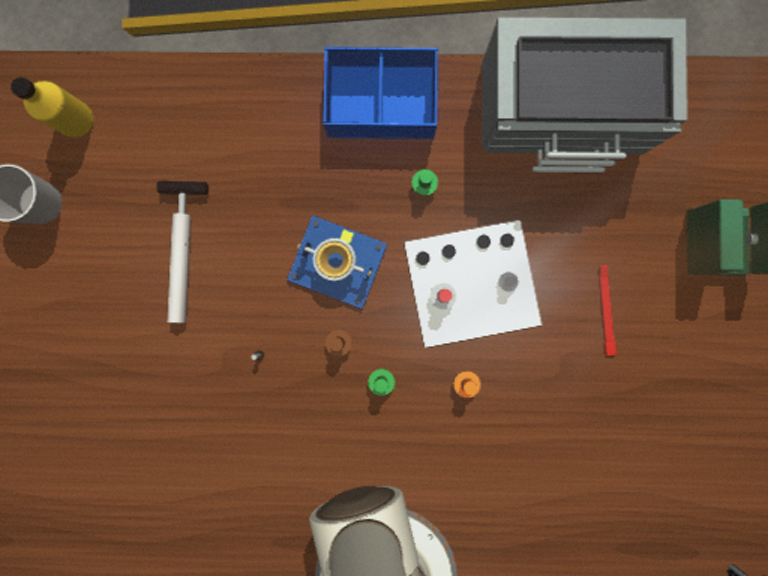

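View pics/scene0.png

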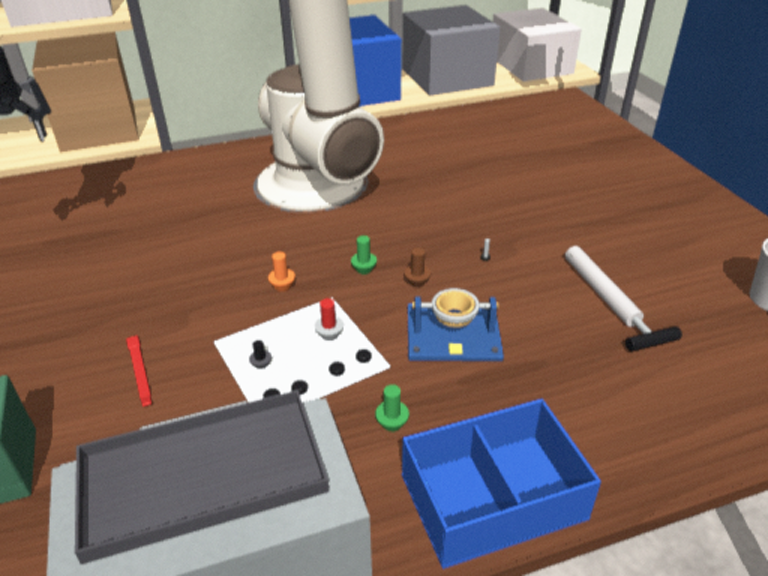

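The top view shows cone-like things at (445,296) red grip on steel, (508,282) small dark one, and plain coloured ones: brown (338,343), green (381,382) and (425,182), orange (467,384). Only (445,296) is steel with a red grip and stands on the mat. I'll confirm it in an enlarged crop, with the stand alongside.

```bash
python3 - <<'E'
import cv2, numpy as np
from cell import manip
t=manip.get_image("top")[:,:,::-1]; s=manip.get_image("scene")[:,:,::-1]
u=lambda im,x,y,w,h,k:cv2.resize(im[y:y+h,x:x+w],None,fx=k,fy=k,interpolation=cv2.INTER_CUBIC)
# scale 5; tiles 400x300 -> 80x60
a=np.hstack([u(t,185,140,80,60,5),u(t,260,170,80,60,5)])
b=np.hstack([u(s,265,185,80,60,5),u(s,160,190,80,60,5)])
cv2.imwrite("pics/crop1.png",np.vstack([a,b]))
E
```

```text
(no output)
```

View pics/crop1.png

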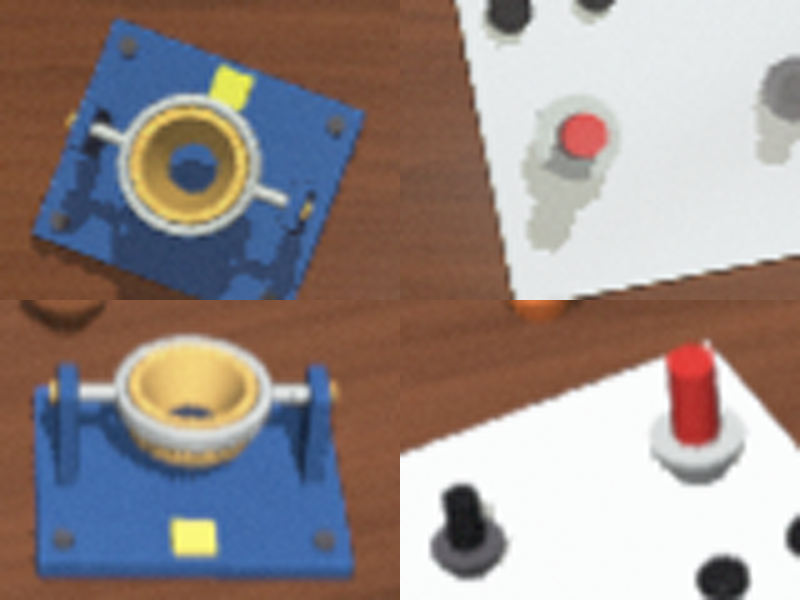

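The crop confirms it: polished steel rim with a red grip at top (297,197), scene (218,200). The small one is dark with a black grip. The yellow patch lies on the far (+x) side of the stand, and the cup's centre is near top (223,173).

```bash
cat > h.py <<'E'
from cell import manip
import numpy as np, cv2
from scipy.spatial.transform import Rotation as Ro
def ray(n,u,v,c=None):
    c=c or manip.get_calibration(n); R,t=np.array(c["R"]),np.array(c["t"])
    x,y=(u-c["cx"])/c["fx"],(v-c["cy"])/c["fy"]
    if n=="wrist":
        r=np.hypot(x,y)+1e-12; d=np.array([np.sin(r)*x/r,np.sin(r)*y/r,np.cos(r)])
    else: d=np.array([x,y,1.])
    return -R.T@t, R.T@d
def at(n,u,v,z,c=None):
    o,d=ray(n,u,v,c); return o+d*(z-o[2])/d[2]
def delta(p,zrot_deg=None):
    """shift in tool axes (mm) from current TCP to world point p"""
    s=manip.get_state(); R=Ro.from_quat(s["tcp_rot"]); return R.inv().apply(np.array(p)-s["ee_pos"])*1e3
def st():
    s=manip.get_state(); R=Ro.from_quat(s["tcp_rot"]).as_matrix()
    print("t %.2f"%s["clock"],"p",np.round(s["ee_pos"]*1e3,1),"x",np.round(R[:,0],3),"y",np.round(R[:,1],3),"z",np.round(R[:,2],4),"F",np.round(s["force"],1),"M",np.round(s["moment"],2),"op %.1f"%(s["opening"]*1e3)); return s
E
python3 - <<'E'
from h import *
T=lambda x,y,ox,oy:((x+.5)/5-.5+ox,(y+.5)/5-.5+oy)
P=lambda n,x,y,ox,oy,z:print(n,np.round(at(n,*T(x,y,ox,oy),z)*1e3,1),z)
print("cone");P("top",184,135,260,170,.074);P("scene",290,52,160,190,.074);P("top",180,135,260,170,.028)
print("ring");P("top",190,165,185,140,.07);P("top",190,165,185,140,.062);P("scene",194,84,265,185,.07);P("scene",194,84,265,185,.062)
print("axle ends");P("top",95,130,185,140,.062);P("top",285,200,185,140,.062);P("scene",50,91,265,185,.062);P("scene",335,91,265,185,.062)
print("foot corners");[P("top",x,y,185,140,.012) for x,y in((117,18),(365,113),(33,236))]
P("top",231,88,185,140,.012);P("scene",194,238,265,185,.012)
for x,y in((40,570),(352,570)):P("scene",x,y-300,265,185,.012)
E
```

```text
cone
top [512.2 -98.4  74. ] 0.074
scene [507.4 -96.6  74. ] 0.074
top [ 513.1 -100.3   28. ] 0.028
ring
top [573.   95.2  70. ] 0.07
top [573.6  96.   62. ] 0.062
scene [577.2  96.3  70. ] 0.07
scene [568.5 100.6  62. ] 0.062
axle ends
top [591.7 146.7  62. ] 0.062
top [555.6  45.5  62. ] 0.062
scene [549.9  33.3  62. ] 0.062
scene [596.2 162.1  62. ] 0.062
foot corners
top [659.2 143.   12. ] 0.012
top [607.6   4.3  12. ] 0.012
top [537.2 187.4  12. ] 0.012
top [620.7  78.9  12. ] 0.012
scene [620.  81.  12.] 0.012
scene [615.7   4.   12. ] 0.012
scene [664.8 142.   12. ] 0.012
```

Confirmed. Estimates: cone at about (511,-98), stand at about (573,96) with yaw -20°. I'll move above the cone and turn the jaws along the stand's x axis.

```bash
python3 -m crank '[[[39,-27,0,0,0,-4.6,1],[41,-24,0,0,0,-4.6,1],[43,-21,0,0,0,-4.6,1],[45,-17,0,0,0,-4.6,1],[46,-13,0,0,0,-4.6,1]]]' 40 >/dev/null; python3 -m crank '[[[47,-10,0,0,0,-4.6,1],[48,-6,0,0,0,-4.6,1],[48,-2,0,0,0,-4.6,1],[48,2,0,0,0,-4.6,1],[48,6,0,0,0,-4.6,1]]]'; python3 -c "
from h import *
st();print(delta([.511,-.098,.203]))"
```

```text
clock: 1.2
ee_pos: [0.4539, -0.1562, 0.2011]
tcp_rot: [0.858, 0.513, 0.001, -0.001]
force: [0.8, -1.8, 0.3]
opening: 0.0853
t 1.20 p [ 453.9 -156.2  201.1] x [0.474 0.881 0.002] y [ 0.881 -0.474 -0.001] z [ 0.      0.0021 -1.    ] F [ 0.8 -1.8  0.3] M [-0.07 -0.05  0.02] op 85.3
[78.2616981  22.68202153 -1.76319919]
```

```bash
python3 -m crank '[[[38,11,0,0,0,-4.2,1],[38,14,20,0,0,-4.2,1],[0,0,0,0,0,0,1],[0,0,0,0,0,0,1]]]'>/dev/null; python3 - <<'E'
from h import *
st();print(delta([.511,-.098,.18]))
c=manip.get_calibration("wrist");print({k:np.round(v,4).tolist() for k,v in c.items()})
im=manip.get_image("wrist")[:,:,::-1]
cv2.imwrite("pics/w1.png",cv2.resize(im,None,fx=1.5,fy=1.5,interpolation=cv2.INTER_CUBIC))
for p in([.511,-.098,.074],[.511,-.098,.028]):
    q=np.array(c["R"])@p+c["t"];th=np.arctan2(np.hypot(q[0],q[1]),q[2]);e=q[:2]/np.hypot(q[0],q[1])*th*c["fx"];print((e+[c["cx"],c["cy"]])*1.5)
E
```

```text
t 1.60 p [514.4 -90.5 179.7] x [0.325 0.946 0.003] y [ 0.946 -0.325 -0.001] z [-2.0e-04  2.8e-03 -1.0e+00] F [ 0.7 -0.9 -0. ] M [-0.06  0.03  0.  ] op 85.6
[-8.1427002  -0.77357246 -0.30399385]
{'fx': 297.3186, 'fy': 297.3186, 'cx': 255.0264, 'cy': 191.9312, 'R': [[0.946, -0.3243, -0.0007], [-0.3131, -0.9139, 0.2583], [-0.0844, -0.2442, -0.9661]], 't': [-0.5158, 0.0505, 0.376]}
[381.45985731 286.64684244]
[381.64647573 270.75134504]
```

View pics/w1.png

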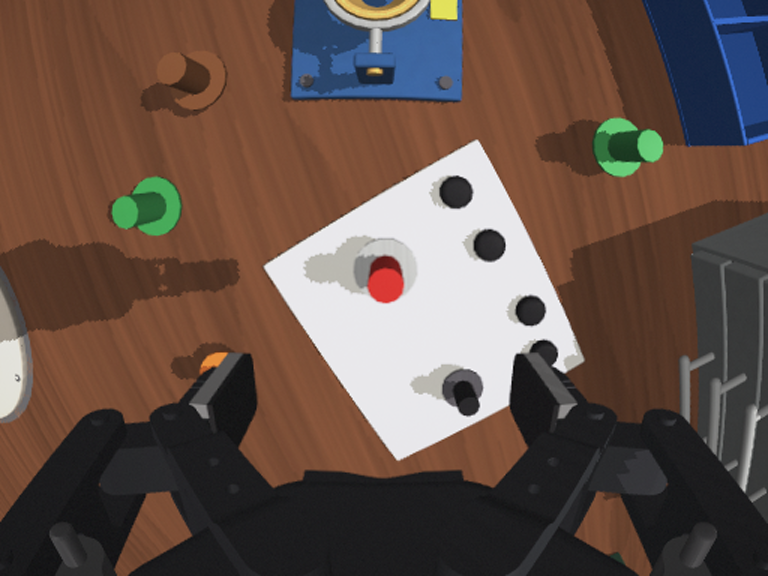

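The wrist view shows the red top at (386,286) and the rim centre near (385,269), about 4 px right of the prediction, so the cone is at about (513,-98.5). I'll descend, grip and lift a little.

```bash
python3 -m crank '[[[-8,1.3,30,0,-0.15,0,1],[0,0,45,0,0,0,1],[0,0,45,0,0,0,1],[0,0,20,0,0,0,1],[0,0,0,0,0,0,1]]]'>/dev/null; python3 -c "
from h import *
st();print(delta([.513,-.0985,.040]))"
```

```text
t 2.15 p [ 511.5 -104.2   38.7] x [0.335 0.942 0.   ] y [ 0.942 -0.335  0.005] z [ 0.0048 -0.0014 -1.    ] F [ 0.2  0.3 -0.4] M [-0.01  0.02 -0.  ] op 85.6
[ 5.86282012 -0.52224356 -1.32947844]
```

```bash
python3 -m crank '[[[5.8,-0.5,-1.3,0.28,0,0,1],[0,0,0,0,0,0,1]]]'>/dev/null; python3 -c "
from h import *
st();print(delta([.513,-.0985,.040]))"; python3 -m crank '[[[0,0,0,0,0,0,0.1],[0,0,0,0,0,0,0.1],[0,0,0,0,0,0,0.1],[0,0,0,0,0,0,0.1],[0,0,0,0,0,0,0.1]]]' 60 ; python3 -m crank '[[[0,0,0,0,0,0,0.1],[0,0,0,0,0,0,0.1]]]' 60 ;python3 -c "
from h import *
st()"
```

```text
t 2.35 p [513.1 -99.7  42.6] x [0.338 0.941 0.001] y [ 0.941 -0.338  0.002] z [ 0.0017 -0.     -1.    ] F [ 0.4 -0.5  0.5] M [-0.    0.05 -0.01] op 85.4
[ 1.10224995 -0.53058446  2.57048495]
clock: 2.85
ee_pos: [0.5158, -0.1003, 0.0474]
tcp_rot: [0.818, 0.575, 0.003, 0.003]
force: [-0.3, 0.0, 0.4]
opening: 0.0121
clock: 3.05
ee_pos: [0.5158, -0.1002, 0.0475]
tcp_rot: [0.818, 0.575, 0.003, 0.003]
force: [0.4, 0.4, -0.6]
opening: 0.0084
t 3.05 p [ 515.8 -100.2   47.5] x [0.338 0.941 0.002] y [ 0.941 -0.338  0.009] z [ 0.0087 -0.0015 -1.    ] F [ 0.4  0.4 -0.6] M [ 0.02 -0.02  0.02] op 8.4
```

The fingers closed to 8 mm, which is less than the 24 mm grip, so I need to look.

```bash
python3 - <<'E'
from h import *
st()
a=manip.get_image("wrist")[:,:,::-1];b=manip.get_image("scene")[:,:,::-1]
st()
cv2.imwrite("pics/w2.png",np.hstack([cv2.resize(a[120:370,140:370],(460,500)),cv2.resize(b[150:300,140:240],(333,500))]))
E
```

```text
t 3.05 p [ 515.8 -100.2   47.5] x [0.338 0.941 0.002] y [ 0.941 -0.338  0.009] z [ 0.0087 -0.0015 -1.    ] F [ 0.4  0.4 -0.6] M [ 0.02 -0.02  0.02] op 8.4
t 3.15 p [ 515.8 -100.2   47.4] x [0.338 0.941 0.002] y [ 0.941 -0.338  0.009] z [ 0.0085 -0.0014 -1.    ] F [ 0.5  0.3 -0.1] M [ 0.06 -0.04 -0.07] op 8.1
```

View pics/w2.png

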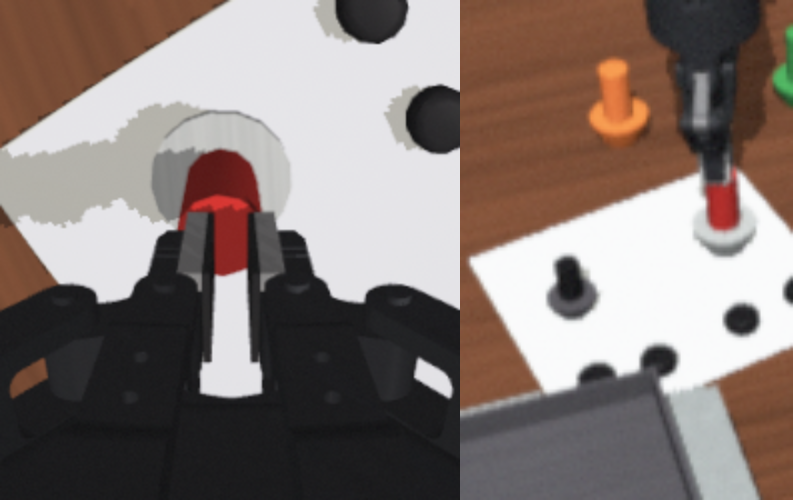

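```bash
python3 - <<'E'
from h import *
s=st();c=manip.get_calibration("wrist");R=Ro.from_quat(s["tcp_rot"]);p=s["ee_pos"]
print("cam in tool mm",np.round(R.inv().apply(-np.array(c["R"]).T@c["t"]-p)*1e3,1))
for nm,(x,y),z in(("rim",(222,180),.028),("rim outer left",(152,175),.028),("right",(291,175),.028),("top disc",(220,235),.074),("finger R tip",(265,213),.045)):
    q=at("wrist",140+x/2,120+y/2,z,c);print(nm,np.round(q*1e3,1),"in tool",np.round(R.inv().apply(q-p)*1e3,1))
q=R.apply([0,0,0])+p
def pr(X,c):
    q=np.array(c["R"])@X+c["t"];n=np.hypot(q[0],q[1]);e=q[:2]/n*np.arctan2(n,q[2])*c["fx"]+[c["cx"],c["cy"]];return (e-[140,120])*2
print("TCP px in crop",pr(p,c),"pad tips +-4",pr(p+R.apply([.011,.004,0]),c),pr(p+R.apply([-.011,.004,0]),c),"cone top if at 513,-98.5",pr(np.array([.513,-.0985,.074]),c))
print("moved?",np.round(s["qpos"],3))
E
```

```text
t 3.15 p [ 515.8 -100.2   47.4] x [0.338 0.941 0.002] y [ 0.941 -0.338  0.009] z [ 0.0085 -0.0014 -1.    ] F [ 0.5  0.3 -0.1] M [ 0.06 -0.04 -0.07] op 8.1
cam in tool mm [ 6.52e+01 -1.00e-01 -1.70e+02]
rim [513.9 -98.   28. ] in tool [ 1.5 -2.7 19.4]
rim outer left [492.4 -88.4  28. ] in tool [  3.2 -26.2  19.2]
right [ 536.4 -104.2   28. ] in tool [ 3.1 20.5 19.6]
top disc [513.7 -97.7  74. ] in tool [  1.6  -2.6 -26.6]
finger R tip [ 524.8 -107.5   45. ] in tool [-3.8 10.9  2.5]
TCP px in crop [229.98095794 204.70594851] pad tips +-4 [243.3236956  170.45754757] [242.78911451 237.4918572 ] cone top if at 513,-98.5 [218.65292034 238.23697097]
moved? [-0.192  0.017 -0.199  1.347  0.     1.723]
```

```bash
python3 - <<'E'
from h import *
s=st();p=s["ee_pos"]
R=Ro.from_quat(s["tcp_rot"])
def pj(n,X):
    c=manip.get_calibration(n);q=np.array(c["R"])@X+c["t"];return q[:2]/q[2]*c["fx"]+[c["cx"],c["cy"]]
T=[]
for n,(x,y) in(("scene",(188,160)),):
    im=manip.get_image(n)[:,:,::-1][y:y+75,x:x+60];k=8
    im=cv2.resize(im,None,fx=k,fy=k,interpolation=cv2.INTER_CUBIC)
    for z,col in((0,(0,255,0)),(-.019,(255,255,0)),(-.034,(255,0,255))):
        q=(pj(n,p+R.apply([0,0,z]))-[x,y]+.5)*k;cv2.circle(im,tuple(int(v) for v in q),4,col,-1);print(q)
    T.append(im)
im=manip.get_image("wrist")[:,:,::-1][190:340,200:300];T.append(cv2.resize(im,(400,600),interpolation=cv2.INTER_CUBIC)[:, :320])
cv2.imwrite("pics/c3.png",np.hstack(T))
E
```

```text
t 3.15 p [ 515.8 -100.2   47.4] x [0.338 0.941 0.002] y [ 0.941 -0.338  0.009] z [ 0.0085 -0.0014 -1.    ] F [ 0.5  0.3 -0.1] M [ 0.06 -0.04 -0.07] op 8.1
[242.27311338 411.05194936]
[238.17161176 362.59747737]
[234.86928872 323.58437097]
```

View pics/c3.png

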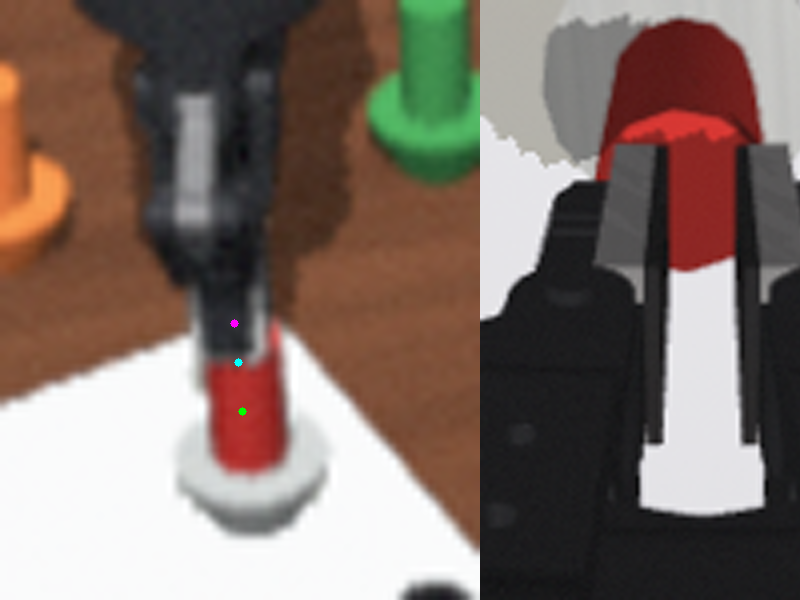

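The pictures show the pads above the cone's grip: scene tip near (238,358), wrist pads drawn over the red top disc. The real pad tips sit roughly 30 mm behind the reported TCP. The cone hasn't moved, so I'll open, go lower and close again while watching the opening.

```bash
python3 -m crank '[[[0,0,-20,0.45,0,0,1],[0,0,0,0,0,0,1],[0,0,0,0,0,0,1],[0,0,0,0,0,0,1],[0,0,0,0,0,0,1]]]' 40; python3 -c "
from h import *
st();print(delta([.5135,-.098,.015]))"
```

```text
clock: 3.75
ee_pos: [0.5149, -0.1001, 0.0661]
tcp_rot: [0.818, 0.575, 0.0, -0.001]
force: [-0.5, 0.1, -0.0]
opening: 0.0801
t 3.75 p [ 514.9 -100.1   66.1] x [0.338 0.941 0.001] y [ 0.941 -0.338 -0.001] z [-9.0e-04  1.6e-03 -1.0e+00] F [-0.5  0.1 -0. ] M [ 0.   -0.02 -0.03] op 80.1
[ 1.43018596 -1.94649283 51.13729045]
```

```bash
python3 -m crank '[[[1.4,-2,0,0,-0.1,0,1],[0,0,17,0,0,0,1],[0,0,17,0,0,0,1],[0,0,17,0,0,0,1],[0,0,0,0,0,0,1]]]'; python3 -c "
from h import *
st();print(delta([.5135,-.098,.015]))"
```

```text
clock: 4.25
ee_pos: [0.5125, -0.0974, 0.0126]
tcp_rot: [0.818, 0.576, -0.001, -0.001]
force: [-0.3, -0.0, -0.4]
opening: 0.0852
t 4.25 p [512.5 -97.4  12.6] x [ 0.338  0.941 -0.001] y [ 0.941 -0.338 -0.002] z [-2.2e-03 -3.0e-04 -1.0e+00] F [-0.3 -0.  -0.4] M [0.01 0.01 0.08] op 85.2
[-0.22895365  1.14835767 -2.43509867]
```

```bash
python3 -m crank '[[[-0.2,1.1,-2,-0.1,0,0,0.5],[0,0,0,0,0,0,0.4],[0,0,0,0,0,0,0.3],[0,0,0,0,0,0,0.2]]]' 30; python3 -m crank '[[[0,0,0,0,0,0,0],[0,0,0,0,0,0,0],[0,0,0,0,0,0,0]]]' 60; python3 -c "
from h import *
st()"
```

```text
clock: 4.65
ee_pos: [0.5143, -0.098, 0.0171]
tcp_rot: [0.818, 0.576, 0.0, 0.001]
force: [0.2, -0.6, 1.0]
opening: 0.0284
clock: 4.95
ee_pos: [0.5144, -0.098, 0.0175]
tcp_rot: [0.818, 0.576, 0.0, 0.001]
force: [0.4, 0.5, -1.5]
opening: 0.0223
t 4.95 p [514.4 -98.   17.5] x [ 0.338  0.941 -0.001] y [ 0.941 -0.338  0.002] z [ 0.0019 -0.0014 -1.    ] F [ 0.4  0.5 -1.5] M [-0.02 -0.03 -0.01] op 22.3
```

Gripped at 22 mm. The TCP is 13.5 mm above the cone's underside. Lifting.

```bash
python3 -m crank '[[[0,0,-10,0,0,0,0],[0,0,-25,0,0,0,0],[0,0,-30,0,0,0,0],[0,0,-30,0,0,0,0],[0,0,0,0,0,0,0]]]'; python3 -m crank '[[[0,0,0,0,0,0,0]]]'; python3 -c "
from h import *
st();print(delta([.573,.096,.112]))"
```

```text
clock: 5.45
ee_pos: [0.5127, -0.0976, 0.1163]
tcp_rot: [0.818, 0.576, -0.001, -0.0]
force: [1.0, -0.0, -2.2]
opening: 0.0221
clock: 5.55
ee_pos: [0.5128, -0.0976, 0.1164]
tcp_rot: [0.818, 0.576, -0.001, -0.0]
force: [1.3, -1.0, -3.9]
opening: 0.0225
t 5.55 p [512.8 -97.6 116.4] x [ 0.338  0.941 -0.001] y [ 0.941 -0.338 -0.001] z [-1.3e-03 -8.0e-04 -1.0e+00] F [ 1.3 -1.  -3.9] M [ 0.01 -0.   -0.01] op 22.5
[202.59924961  -8.69859065   4.11914899]
```

```bash
python3 -m crank '[[[30,-2,0,0,0,0,0],[45,-2,0,0,0,0,0],[45,-2,0,0,0,0,0],[40,-2,0,0,0,0,0],[25,0,0,0,0,0,0]]]'; python3 -m crank '[[[5,0,0,0,0,0,0],[0,0,0,0,0,0,0],[0,0,0,0,0,0,0]]]'; python3 - <<'E'
from h import *
s=st();print(delta([.573,.096,.112]))
c=manip.get_calibration("wrist")
R=Ro.from_quat(s["tcp_rot"]);p=s["ee_pos"]
a=manip.get_image("wrist")[:,:,::-1]
cv2.imwrite("pics/w4.png",cv2.resize(a[100:300,155:355],(600,600),interpolation=cv2.INTER_CUBIC))
def pr(X):
    q=np.array(c["R"])@X+c["t"];n=np.hypot(q[0],q[1]);e=q[:2]/n*np.arctan2(n,q[2])*c["fx"]+[c["cx"],c["cy"]];return np.round((e-[155,100])*3)
P=np.array([.573,.096,.070])
yd=np.array([.342,.94,0]);xd=np.array([.94,-.342,0])
for X,n in((P,"cup70"),(P+.0255*yd,"mouth +y"),(P-.0255*yd,""),(P+.0255*xd,"+x"),(P-.0255*xd,"")):print(n,pr(X))
for sy in(1,-1):
  for sx in (1,-1): print("foot",sx,sy,pr(np.array([.573,.096,.012])+sx*.065*xd+sy*.075*yd))
for sy in(1,-1):print("post tops",pr(np.array([.573,.096,.070])+sy*.065*yd+.013*xd),pr(np.array([.573,.096,.070])+sy*.065*yd-.013*xd))
E
```

```text
clock: 6.05
ee_pos: [0.5669, 0.0815, 0.11]
tcp_rot: [0.82, 0.573, -0.004, -0.001]
force: [0.3, -0.5, -3.1]
opening: 0.022
clock: 6.35
ee_pos: [0.5673, 0.0887, 0.1056]
tcp_rot: [0.819, 0.574, -0.007, -0.003]
force: [0.2, -0.1, -2.8]
opening: 0.0226
t 6.35 p [567.3  88.7 105.6] x [ 0.34   0.94  -0.008] y [ 0.94  -0.34  -0.012] z [-0.0138 -0.0031 -0.9999] F [ 0.2 -0.1 -2.8] M [-0.04 -0.02  0.02] op 22.6
[ 8.72305007  2.84780668 -6.52280573]
cup70 [314. 279.]
mouth +y [315. 173.]
 [313. 378.]
+x [420. 279.]
 [208. 278.]
foot 1 1 [534. -18.]
foot -1 1 [ 94. -20.]
foot 1 -1 [507. 449.]
foot -1 -1 [117. 447.]
post tops [373.   3.] [258.   2.]
post tops [361. 515.] [263. 514.]
```

View pics/w4.png

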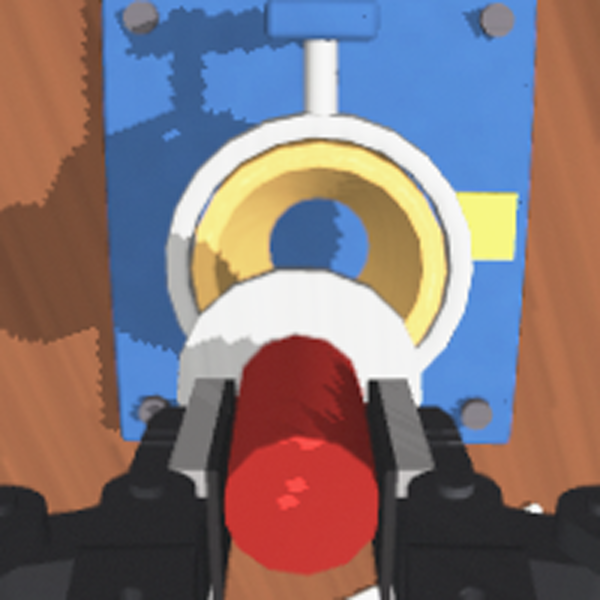

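```bash
python3 - <<'E'
from h import *
s=st();c=manip.get_calibration("wrist");R=Ro.from_quat(s["tcp_rot"]);p=s["ee_pos"]
def tp(x,y,z):
    o,d=ray("wrist",155+(x+.5)/3-.5,100+(y+.5)/3-.5,c);o=R.inv().apply(o-p);d=R.inv().apply(d);return np.round((o+d*(z-o[2])/d[2])*1e3,1)
def wp(x,y,z): return np.round(at("wrist",155+(x+.5)/3-.5,100+(y+.5)/3-.5,z,c)*1e3,1)
print("top",tp(301,507,-.0565),tp(226,490,-.0565),tp(379,490,-.0565),"back/front",tp(301,438,-.0565),tp(301,574,-.0565))
print("rim L,R",tp(178,375,-.0085),tp(422,375,-.0085),"front",tp(300,268,-.0105),tp(300,268,-.0065))
xd,yd=np.array([.94,-.342]),np.array([.342,.94])
def sf(n,x,y,z):q=wp(x,y,z)[:2]-[573,96];print(n,"stand frame rel. to guess",np.round([q@xd,q@yd],1))
sf("foot -x-y",122,440,.012);sf("foot +x-y",508,442,.012)
sf("patch l",458,192,.012);sf("patch tr",517,194,.012);sf("patch br",515,262,.012)
sf("post L in",266,38,.07);sf("post R in",377,38,.07)
sf("ring L",167,262,.066);sf("ring R",472,262,.066);sf("ring top",319,113,.066)
sf("mouth L",192,262,.07);sf("mouth R",448,262,.07);sf("mouth top",319,140,.07)
sf("hole c",320,245,.043)
E
```

```text
t 6.40 p [567.2  88.5 105.6] x [ 0.341  0.94  -0.008] y [ 0.94  -0.341 -0.012] z [-0.0137 -0.0031 -0.9999] F [ 0.2  0.3 -3.6] M [-0.01 -0.04  0.02] op 22.4
top [ -0.1  -0.  -56.5] [  2.7 -10.8 -56.5] [  2.7  11.2 -56.5] back/front [ 11.1  -0.  -56.5] [-11.9  -0.  -56.5]
rim L,R [  1.7 -24.   -8.5] [ 1.7 23.6 -8.5] front [ 23.8  -0.2 -10.5] [22.8 -0.2 -6.5]
foot -x-y stand frame rel. to guess [-63.3 -72.3]
foot +x-y stand frame rel. to guess [ 65.  -72.5]
patch l stand frame rel. to guess [43.4 11. ]
patch tr stand frame rel. to guess [61.8 10.7]
patch br stand frame rel. to guess [ 62.4 -10.7]
post L in stand frame rel. to guess [-11.3  56.8]
post R in stand frame rel. to guess [13.9 56.9]
ring L stand frame rel. to guess [-36.1   2.8]
ring R stand frame rel. to guess [38.5  3.3]
ring top stand frame rel. to guess [ 0.8 39. ]
mouth L stand frame rel. to guess [-29.3   3.9]
mouth R stand frame rel. to guess [31.9  4.3]
mouth top stand frame rel. to guess [ 0.8 33.2]
hole c stand frame rel. to guess [1.5 1.7]
```

In the wrist crop the cone is centred in the tool. The cup centre sits near (320,~262), about 1.2 mm in +x and 1.9 mm in +y of the stand frame from my guess, so I'll target (574.8, 97.4). I'll level the tool and line up.

```bash
python3 -m crank '[[[10,3,0,-0.69,0.44,0,0],[0,0,0,0,0,0,0],[0,0,0,0,0,0,0]]]'; python3 -c "
from h import *
st();print(delta([.5748,.0974,.075]))"
```

```text
clock: 6.7
ee_pos: [0.5737, 0.095, 0.1057]
tcp_rot: [0.82, 0.573, 0.001, 0.0]
force: [-0.2, -0.1, -2.8]
opening: 0.0226
t 6.70 p [573.7  95.  105.7] x [0.344 0.939 0.001] y [ 0.939 -0.344  0.002] z [ 1.7e-03  1.0e-04 -1.0e+00] F [-0.2 -0.1 -2.8] M [ 0.05 -0.05 -0.02] op 22.6
[ 2.58671619  0.13934202 30.67488739]
```

```bash
python3 -m crank '[[[2.6,0.1,0,0.1,-0.03,0,0],[0,0,10,0,0,0,0],[0,0,10,0,0,0,0],[0,0,8,0,0,0,0],[0,0,0,0,0,0,0]]]'; python3 -c "
from h import *
st();print(delta([.5748,.0974,.067]))"
```

```text
clock: 7.2
ee_pos: [0.5745, 0.0969, 0.0749]
tcp_rot: [0.82, 0.572, -0.0, -0.0]
force: [-0.3, -0.6, -3.4]
opening: 0.0227
t 7.20 p [574.5  96.9  74.9] x [ 0.345  0.939 -0.   ] y [ 0.939 -0.345 -0.001] z [-6.e-04  0.e+00 -1.e+00] F [-0.3 -0.6 -3.4] M [ 0.01 -0.    0.02] op 22.7
[0.6040821  0.08494514 7.88745348]
```

```bash
python3 -m crank '[[[0.6,0,2,0,0,0,0],[0,0,2,0,0,0,0],[0,0,2,0,0,0,0],[0,0,2,0,0,0,0]]]'; for i in 1 2 3 4; do :; done; python3 -m crank '[[[0,0,1,0,0,0,0],[0,0,1,0,0,0,0]]]'; python3 -c "
from h import *
st();print(delta([.5748,.0974,.067]))"
```

```text
clock: 7.6
ee_pos: [0.5748, 0.0975, 0.0664]
tcp_rot: [0.82, 0.572, -0.0, -0.0]
force: [0.3, 0.4, -2.7]
opening: 0.0224
clock: 7.8
ee_pos: [0.5749, 0.0975, 0.0644]
tcp_rot: [0.82, 0.572, -0.0, -0.0]
force: [0.0, 0.3, -3.3]
opening: 0.0225
t 7.80 p [574.9  97.5  64.4] x [ 0.345  0.939 -0.   ] y [ 0.939 -0.345 -0.   ] z [-2.e-04  1.e-04 -1.e+00] F [ 0.   0.3 -3.3] M [-0.06 -0.12  0.03] op 22.5
[-0.14981865 -0.03639362 -2.63574935]
```

```bash
python3 -m crank '[[[0,0,1,0,0,0,0],[0,0,1,0,0,0,0],[0,0,1,0,0,0,0]]]'|grep -E "pos|force";python3 -m crank '[[[0,0,0.7,0,0,0,0]]]'|grep -E "pos|force";python3 -m crank '[[[0,0,0.7,0,0,0,0]]]'|grep -E "pos|force"; python3 -c "
from h import *
st();print(delta([.5748,.0974,.062]))"
```

```text
ee_pos: [0.575, 0.0975, 0.0614]
force: [-0.8, -0.4, -2.8]
ee_pos: [0.575, 0.0975, 0.0606]
force: [-0.3, -0.0, -2.4]
ee_pos: [0.575, 0.0975, 0.0598]
force: [-0.8, 0.5, -3.1]
t 8.30 p [575.   97.5  59.8] x [0.345 0.939 0.   ] y [ 0.939 -0.345  0.   ] z [ 3.e-04  2.e-04 -1.e+00] F [-0.8  0.5 -3.1] M [-0.07  0.01  0.06] op 22.4
[-0.2153917  -0.18477417 -2.15508465]
```

```bash
for i in 1; do python3 -m crank '[[[0,0,0.6,0,0,0,0]]]'|grep -E "pos|force";python3 -m crank '[[[0,0,0.6,0,0,0,0]]]'|grep -E "pos|force";python3 -m crank '[[[0,0,0.6,0,0,0,0]]]'|grep -E "pos|force";done; python3 -c "
from h import *
st()"
```

```text
ee_pos: [0.575, 0.0975, 0.0592]
force: [-0.5, -0.2, -2.0]
ee_pos: [0.575, 0.0975, 0.0585]
force: [0.9, 0.6, -3.1]
ee_pos: [0.575, 0.0976, 0.0579]
force: [0.5, -0.5, -2.8]
t 8.60 p [575.   97.6  57.9] x [0.345 0.939 0.   ] y [ 0.939 -0.345  0.   ] z [ 3.e-04  2.e-04 -1.e+00] F [ 0.5 -0.5 -2.8] M [-0.01 -0.    0.02] op 22.5
```

```bash
python3 -m crank '[[[0,0,0.6,0,0,0,0]]]'|grep -E "pos|force";python3 -m crank '[[[0,0,0.6,0,0,0,0]]]'|grep -E "pos|force";python3 -m crank '[[[0,0,0.6,0,0,0,0]]]'|grep -E "pos|force"; python3 -c "
from h import *
st()"
```

```text
ee_pos: [0.5751, 0.0975, 0.0573]
force: [-1.1, -1.3, 0.5]
ee_pos: [0.5752, 0.0975, 0.0572]
force: [-3.4, -0.1, 4.2]
ee_pos: [0.5752, 0.0976, 0.0572]
force: [-3.1, -0.5, 4.6]
t 8.90 p [575.2  97.6  57.2] x [0.345 0.939 0.001] y [ 0.939 -0.345  0.001] z [ 1.2e-03  3.0e-04 -1.0e+00] F [-3.1 -0.5  4.6] M [-0.1   0.71  0.01] op 22.6
```

Contact is at z = 57.2 with about 7.7 N vertical and a modest -x side force. I'll ease sideways while pressing.

```bash
python3 -m crank '[[[-0.1,-0.3,0.6,0,0,0,0]]]'|grep -E "pos|force";python3 -m crank '[[[-0.1,-0.2,0.7,0,0,0,0]]]'|grep -E "pos|force"; python3 -c "
from h import *
st()"
```

```text
ee_pos: [0.5751, 0.0975, 0.0572]
force: [-1.5, -0.9, 3.4]
ee_pos: [0.5752, 0.0976, 0.0571]
force: [-2.4, -0.8, 6.4]
t 9.10 p [575.2  97.6  57.1] x [0.345 0.939 0.002] y [ 0.939 -0.345  0.003] z [ 3.2e-03  5.0e-04 -1.0e+00] F [-2.4 -0.8  6.4] M [-0.16  0.63 -0.03] op 22.4
```

```bash
python3 -m crank '[[[0,-0.2,0.8,0.18,0,0,0]]]'|grep -E "pos|force";python3 -m crank '[[[0,-0.2,0.9,0.05,0,0,0]]]'|grep -E "pos|force"; python3 -c "
from h import *
st()"
```

```text
ee_pos: [0.5752, 0.0976, 0.0571]
force: [-2.9, -1.6, 7.4]
ee_pos: [0.5752, 0.0977, 0.0571]
force: [-3.5, -0.5, 8.0]
t 9.30 p [575.2  97.7  57.1] x [0.345 0.939 0.002] y [ 0.939 -0.345  0.001] z [ 0.0014  0.002  -1.    ] F [-3.5 -0.5  8. ] M [-0.28  0.84  0.01] op 22.7
```

```bash
python3 -m crank '[[[0,-0.4,0.9,0,-0.1,0,0],[0,-0.4,0.9,0,0,0,0]]]'|grep -E "pos|force";python3 -m crank '[[[0,-0.4,0.9,0,0,0,0],[0,-0.4,0.9,0,0,0,0]]]'|grep -E "pos|force"; python3 -c "
from h import *
st()"
```

```text
ee_pos: [0.5752, 0.0976, 0.0571]
force: [-2.1, -1.5, 8.0]
ee_pos: [0.5752, 0.0976, 0.0571]
force: [-1.8, -1.0, 7.2]
t 9.70 p [575.2  97.6  57.1] x [0.346 0.938 0.002] y [ 0.938 -0.346  0.006] z [ 6.2e-03 -4.0e-04 -1.0e+00] F [-1.8 -1.   7.2] M [-0.29  0.59  0.03] op 22.2
```

```bash
python3 -m crank '[[[0,-0.3,1,0.3,0,0,0],[0,-0.3,1,0.05,0,0,0]]]'|grep -E "pos|force";python3 -m crank '[[[0,-0.3,1,0.05,0,0,0],[0,-0.3,1,0.05,0,0,0]]]'|grep -E "pos|force"; python3 -m crank '[[[0,-0.3,1,0.05,0,0,0],[0,-0.3,1,0.05,0,0,0]]]'|grep -E "pos|force";python3 -m crank '[[[0,-0.3,1,0.05,0,0,0],[0,-0.3,1,0.05,0,0,0]]]'|grep -E "pos|force"; python3 -c "
from h import *
st()"
```

```text
ee_pos: [0.5752, 0.0976, 0.0571]
force: [-3.4, -1.5, 7.7]
ee_pos: [0.5752, 0.0977, 0.0571]
force: [-3.5, -2.0, 8.3]
ee_pos: [0.5752, 0.0976, 0.0571]
force: [-2.8, -1.8, 7.9]
ee_pos: [0.5752, 0.0977, 0.0571]
force: [-3.7, -1.0, 8.9]
t 10.50 p [575.2  97.7  57.1] x [0.346 0.938 0.005] y [ 0.938 -0.346  0.004] z [ 0.0055  0.0031 -1.    ] F [-3.7 -1.   8.9] M [-0.34  0.78  0.04] op 22.7
```

Bedded: load about 11.5 N for over 1 s, z constant at 57.1, underside 18.4 mm below the pivot. Next I rock towards the patch, which is +turn about tool x because tool x lies along the stand's y.

```bash
python3 -m crank '[[[0,-0.3,0.6,1.2,0,0,0],[0,-0.3,0.6,1.2,0,0,0]]]'|grep -E "pos|force";python3 -m crank '[[[0,-0.3,0.6,1.2,0,0,0],[0,-0.3,0.6,1.2,0,0,0]]]'|grep -E "pos|force"; python3 -c "
from h import *
s=st();print(np.degrees(Ro.from_quat(s['tcp_rot']).as_matrix()[:,2]@[.94,-.342,0]))"
```

```text
ee_pos: [0.575, 0.0978, 0.0571]
force: [-1.2, -2.0, 6.1]
ee_pos: [0.5748, 0.0978, 0.057]
force: [-2.7, -1.2, 8.2]
t 10.90 p [574.8  97.8  57. ] x [0.346 0.938 0.006] y [ 0.935 -0.345 -0.081] z [-0.0739  0.0335 -0.9967] F [-2.7 -1.2  8.2] M [-0.32  0.62  0.07] op 22.6
-4.63770179477286
```

```bash
python3 -m crank '[[[0,-0.2,0.5,1.2,0,0,0],[0,-0.2,0.5,1.2,0,0,0]]]'|grep -E "pos|force";python3 -m crank '[[[0,-0.2,0.5,1.1,0,0,0],[0,0,0.5,0.6,0,0,0]]]'|grep -E "pos|force"; python3 -m crank '[[[0,0,0.5,0.1,0,0,0],[0,0,0.5,0.1,0,0,0]]]'|grep -E "pos|force";python3 -c "
from h import *
s=st();print(np.degrees(Ro.from_quat(s['tcp_rot']).as_matrix()[:,2]@[.94,-.342,0]))"
```

```text
ee_pos: [0.5747, 0.0979, 0.057]
force: [-2.4, -1.6, 6.6]
ee_pos: [0.5745, 0.0979, 0.057]
force: [-4.0, -1.3, 9.7]
ee_pos: [0.5745, 0.0979, 0.057]
force: [-2.7, -1.1, 8.1]
t 11.50 p [574.5  97.9  57. ] x [0.348 0.937 0.008] y [ 0.925 -0.342 -0.165] z [-0.1522  0.0644 -0.9862] F [-2.7 -1.1  8.1] M [-0.25  0.88  0.1 ] op 22.3
-9.4607305080644
```

```bash
python3 - <<'E'
from h import *
b=manip.get_image("scene")[:,:,::-1];a=manip.get_image("wrist")[:,:,::-1]
cv2.imwrite("pics/s5.png",np.hstack([cv2.resize(b[160:260,255:355],(400,400),interpolation=cv2.INTER_CUBIC),cv2.resize(a[100:300,155:355],(400,400))]))
st()
E
```

```text
t 11.60 p [574.5  97.9  57.1] x [0.348 0.938 0.008] y [ 0.925 -0.342 -0.165] z [-0.1521  0.0644 -0.9863] F [-2.9 -1.5  8.3] M [-0.29  0.84  0.14] op 22.4
```

View pics/s5.png

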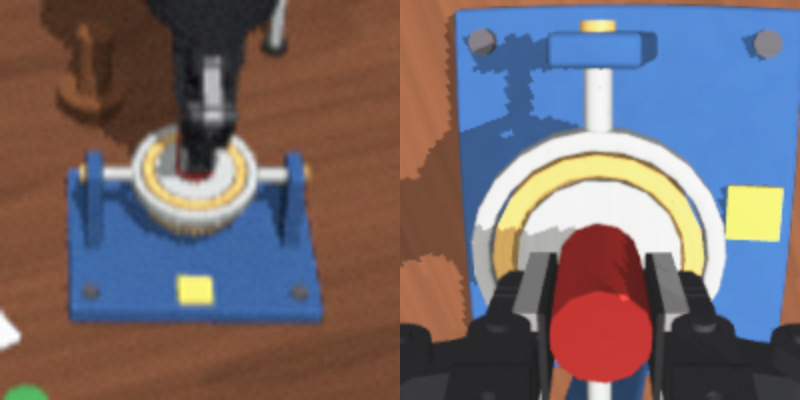

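The picture shows ring and cone leaning together towards the patch, with the cone rim concentric in the brass cup. Now the other way.

```bash
python3 -m crank '[[[0,0.1,0.5,-1.3,0,0,0],[0,0.1,0.5,-1.3,0,0,0],[0,0.1,0.5,-1.3,0,0,0]]]'|grep -E "pos|force";python3 -m crank '[[[0,0.1,0.5,-1.3,0,0,0],[0,0.1,0.5,-1.3,0,0,0],[0,0.1,0.5,-1.3,0,0,0]]]'|grep -E "pos|force"; python3 -c "
from h import *
s=st();print(np.degrees(Ro.from_quat(s['tcp_rot']).as_matrix()[:,2]@[.94,-.342,0]))"
```

```text
ee_pos: [0.5748, 0.0978, 0.057]
force: [-3.3, -0.5, 8.4]
ee_pos: [0.5751, 0.0977, 0.057]
force: [-3.5, -1.6, 7.8]
t 12.20 p [575.1  97.7  57. ] x [0.349 0.937 0.009] y [ 0.937 -0.349 -0.032] z [-0.0267  0.0196 -0.9995] F [-3.5 -1.6  7.8] M [-0.26  0.93  0.06] op 22.5
-1.8209878772037882
```

```bash
python3 -m crank '[[[0,0,0.5,-1.3,-0.1,0,0],[0,0,0.5,-1.3,-0.1,0,0],[0,0,0.5,-1.3,-0.1,0,0]]]'|grep -E "pos|force";python3 -m crank '[[[0,0,0.5,-1.3,-0.1,0,0],[0,0,0.5,-1.3,0,0,0],[0,0,0.5,-1.3,0,0,0]]]'|grep -E "pos|force"; python3 -m crank '[[[0,0,0.5,-1,0,0,0],[0,0,0.5,-0.5,0,0,0]]]'|grep -E "pos|force"; python3 -c "
from h import *
s=st();print(np.degrees(Ro.from_quat(s['tcp_rot']).as_matrix()[:,2]@[.94,-.342,0]))"
```

```text
ee_pos: [0.5754, 0.0975, 0.0571]
force: [-3.9, -2.0, 7.7]
ee_pos: [0.5757, 0.0974, 0.0571]
force: [-4.0, -1.4, 8.7]
ee_pos: [0.5757, 0.0973, 0.0571]
force: [-4.0, -0.5, 7.6]
t 13.00 p [575.7  97.3  57.1] x [0.349 0.937 0.003] y [ 0.929 -0.347  0.131] z [ 0.124  -0.0431 -0.9913] F [-4.  -0.5  7.6] M [-0.27  0.91  0.02] op 22.4
7.524772612662069
```

```bash
python3 -m crank '[[[0,0,0.5,-1.2,0,0,0],[0,0,0.5,-0.9,0,0,0],[0,0,0.5,-0.1,0,0,0],[0,0,0.5,-0.1,0,0,0]]]'|grep -E "pos|force"; python3 - <<'E'
from h import *
b=manip.get_image("scene")[:,:,::-1];a=manip.get_image("wrist")[:,:,::-1]
cv2.imwrite("pics/s6.png",np.hstack([cv2.resize(b[160:260,255:355],(400,400),interpolation=cv2.INTER_CUBIC),cv2.resize(a[100:300,155:355],(400,400))]))
s=st();print(np.degrees(Ro.from_quat(s['tcp_rot']).as_matrix()[:,2]@[.94,-.342,0]))
E
```

```text
ee_pos: [0.576, 0.0973, 0.0572]
force: [-4.4, -0.6, 8.3]
t 13.50 p [576.   97.3  57.1] x [0.349 0.937 0.003] y [ 0.923 -0.345  0.17 ] z [ 0.16   -0.0561 -0.9855] F [-5.5 -1.1  8.8] M [-0.27  1.08 -0.07] op 22.5
9.715843550523946
```

View pics/s6.png

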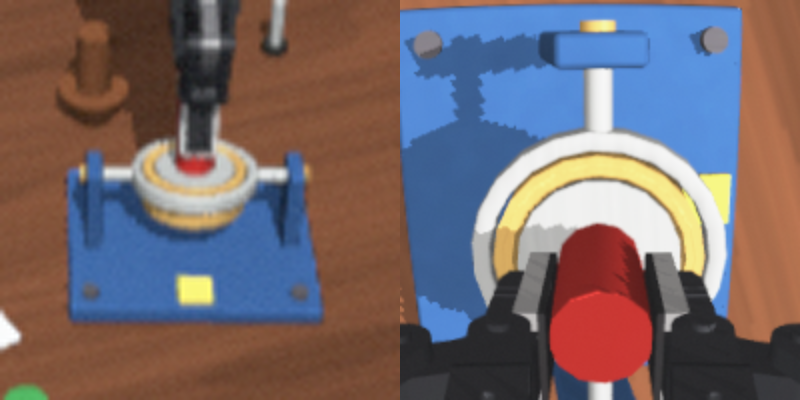

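The cup now leans the other way by about 9.7°, still concentric. Back to level.

```bash
python3 -m crank '[[[0,-0.1,0.5,1.3,0,0,0],[0,-0.1,0.5,1.3,0,0,0],[0,-0.1,0.5,1.3,0,0,0],[0,-0.1,0.5,1.3,0,0,0]]]'|grep -E "pos|force";python3 -m crank '[[[0,-0.1,0.4,1.2,0,0,0],[0,-0.1,0.4,1.2,0,0,0],[0,-0.1,0.3,1,0,0,0]]]'|grep -E "pos|force"; python3 -c "
from h import *
s=st();print(np.degrees(Ro.from_quat(s['tcp_rot']).as_matrix()[:,2]@[.94,-.342,0]))"
```

```text
ee_pos: [0.5755, 0.0975, 0.057]
force: [-3.8, -1.3, 8.4]
ee_pos: [0.5752, 0.0976, 0.057]
force: [-3.1, -1.0, 5.5]
t 14.20 p [575.2  97.6  57. ] x [0.349 0.937 0.004] y [ 0.937 -0.349  0.008] z [ 0.0091  0.001  -1.    ] F [-3.1 -1.   5.5] M [-0.24  0.8  -0.03] op 22.8
0.471531913484273
```

```bash
python3 -m crank '[[[0,-0.2,0.2,0.45,-0.2,0,0],[0,-0.2,0.1,0,0,0,0],[0,-0.2,0,0,0,0,0]]]'|grep -E "pos|force"; python3 -c "
from h import *
s=st()"
```

```text
ee_pos: [0.5751, 0.0976, 0.057]
force: [-2.6, -0.5, 5.3]
t 14.50 p [575.1  97.6  57. ] x [0.35  0.937 0.001] y [ 0.937 -0.35  -0.004] z [-0.004   0.0021 -1.    ] F [-2.6 -0.5  5.3] M [-0.29  0.43  0.04] op 22.5
```

```bash
python3 -m crank '[[[0,-0.3,-0.3,-0.15,-0.05,0,0],[0,-0.2,-0.2,0,0,0,0]]]'|grep -E "pos|force"; python3 -m crank '[[[0,-0.2,-0.2,0,0,0,0]]]'|grep -E "pos|force"; python3 -c "
from h import *
s=st()"
```

```text
ee_pos: [0.575, 0.0976, 0.057]
force: [0.4, -1.1, 2.5]
ee_pos: [0.575, 0.0976, 0.0571]
force: [0.9, -0.6, 1.0]
t 14.80 p [575.   97.6  57.1] x [ 0.35   0.937 -0.001] y [ 0.937 -0.35  -0.003] z [-3.1e-03  4.0e-04 -1.0e+00] F [ 0.9 -0.6  1. ] M [-0.32 -0.1   0.03] op 22.2
```

```bash
python3 -m crank '[[[0,0,0,0,0,0,0.3],[0,0,0,0,0,0,0.35],[0,0,0,0,0,0,0.5],[0,0,0,0,0,0,0.7]]]' 20|grep -E "pos|force|open"; python3 -m crank '[[[0,0,-5,0,0,0,0.7],[0,0,-20,0,0,0,0.7],[0,0,-30,0,0,0,0.7],[0,0,-30,0,0,0,0.7],[0,0,-30,0,0,0,0.7]]]'|grep -E "pos|force|open"; python3 - <<'E'
from h import *
s=st();c=manip.get_calibration("wrist")
b=manip.get_image("scene")[:,:,::-1];a=manip.get_image("wrist")[:,:,::-1];t=manip.get_image("top")[:,:,::-1]
cv2.imwrite("pics/f7.png",np.hstack([cv2.resize(b[160:260,255:355],(400,400),interpolation=cv2.INTER_CUBIC),cv2.resize(a[100:300,155:355],(400,400))]))
E
```

```text
ee_pos: [0.5746, 0.0981, 0.056]
force: [0.0, -0.3, 0.2]
opening: 0.0557
ee_pos: [0.5724, 0.0977, 0.1709]
force: [0.8, 0.9, 0.2]
opening: 0.0598
t 15.70 p [572.4  97.7 170.9] x [ 0.349  0.937 -0.004] y [ 0.937 -0.349 -0.012] z [-1.310e-02  2.000e-04 -9.999e-01] F [0.8 0.9 0.2] M [-0.   -0.05 -0.02] op 59.8
```

View pics/f7.png

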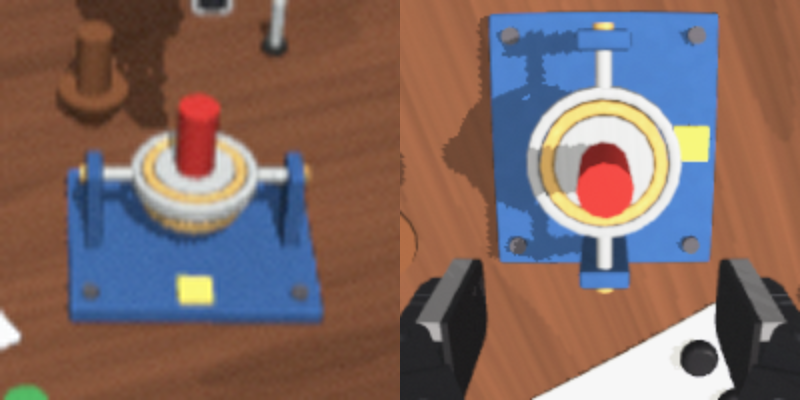

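The final picture shows the cone upright at (197,135), concentric in the cup, with the ring's top edge at the same scene row as at the start (about 192 px), so the cup is level. The gripper is well clear. I'll let it settle and hand in.

```bash
python3 -m crank '[[[0,0,0,0,0,0,0.7],[0,0,0,0,0,0,0.7],[0,0,0,0,0,0,0.7],[0,0,0,0,0,0,0.7]]]' >/dev/null; python3 -c "
from h import *
st();print(manip.close_job())"
```

```text
t 16.25 p [572.6  97.8 169.1] x [ 0.349  0.937 -0.004] y [ 0.937 -0.349 -0.012] z [-1.290e-02  3.000e-04 -9.999e-01] F [-0.1  0.1 -0.1] M [ 0.05 -0.03 -0.  ] op 59.4
the job is handed in; nothing more can be done
None
```

I set the red-handled steel cone in the brass cup, pressed it home and rocked it both ways. I then let it go in the level cup and handed the job in at 16.25 s; no verdict was reported.

- **Pressing:** the load was about 10–12 N for more than a second, with a side force of about 2–4 N. The height held steady, putting the cone's underside about 18.4 mm below the pivot.
- **Rocking:** the tool tilted about 9.5° towards the yellow patch, then about 9.7° the other way. Those angles are the tool's; the rocker joint itself was not read. Pictures at both ends showed the ring tilted and the cone rim concentric in the cup. The highest load I read was about 13 N.
- **Last checks:** the last picture shows the cone upright and concentric, the cup looking level to within 1–2°, and the gripper about 110 mm clear with no force on it. I did not take a final picture of the other objects on the bench.
- **What went wrong:** the first grasp missed. The fingers closed just above the cone's grip, because the pad tips sit about 30 mm higher than the reported tool point. The cone did not move, and I regrasped it lower.

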